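# Pack two L-plates into a kit tray

### The arm

A 6-joint arm with a two-finger parallel gripper is mounted at the origin on a cart in front of the work surface, level with it; the furniture and walls round the work are solid. World frame = base frame: x ahead of the robot, y to its left, z up, the work surface at z = 0. Lengths are in mm, angles in rad, forces in N, time in s.
With the tool pointing down it reaches from about 275 to 750 mm from the base axis. Payload 10.2 kg.
Tool frame: the origin (TCP) lies between the finger pads, 19 mm behind the fingertips; this is the grasp point; z points along the fingers, y is the line along which they close (so a half turn about z gives the same grasp; the last joint's range is limited). The gripper opens to 85 mm and grips with 20 to 120 N. Pads are 22 mm wide; open, the fingers measure 114 mm over their backs; the gripper's body (76 mm by 85 mm) begins 54 mm behind the grasp point. The pads swing forward as they close: fully open they stand 13 mm farther back than shut.
Start: joints at [-1.416, 0.313, 1.498, -0, 1.331, -0.223], TCP at [193.648, -487.987, 249.994] pointing down, gripper open.
Joint ranges: [-2.94, 2.94], [-0.97, 2.17], [0.19, 2.56], [-1.23, 4.37], [0.02, 3.11], [-2.88, 2.88]. Speed limits (rad/s): [2.39, 2.39, 3.01, 3.14, 3.14, 3.14].

### API

Orientations are given as a unit quaternion [w, x, y, z].
In Python, from rig import status, capture, camera_info, ticket gives the robot as it stands.
- The arm moves only by the shell command python3 -m crank 'ROWS' [FORCE]. ROWS is JSON, a list of rows, each a list of 7 numbers: the shift along the tool's x, y, z as a fraction of full scale, then the turn, a rotation vector about the tool's x, y, z as a fraction of full scale, then the closure, from 0 (fully open) to 1 (shut). A call has 1 to 12 rows; each row is the pose to reach, as a shift and turn from the pose commanded when the call began, along the tool's axes at that moment; what a row does not reach only later rows make up. Full scale, the value 1, is 0.1 m for a shift and 45 degrees for a turn. A row lasts 1/10 s, in which the tool goes at most 50 mm and 8.59 degrees, less where a joint would pass 70% of its speed; a pose out of reach is approached as far as the arm can. A call with a number of a shift or a turn outside -1 to 1 is refused whole. A call with a gripper value outside its range is refused whole. The fingers move at their own pace and stop on an object; FORCE is the grip in N (left out, the last holds). Time passes only in rows, so rows that repeat a pose let the fingers close. It gives the time, the measured TCP pose, the force, the opening and the grip force at its end, in the units of the state.
- status.sense(): the state, without advancing time (a new reading comes with each control period).
- capture(name): name is "side" or "top"; returns (picture, depth): 400x640x3 uint8, red, green, blue; 400x640 float32, mm along the optical axis (not along the pixel's ray), 0 where there is no reading.
- camera_info(name): a dict with "K" (3x3 intrinsics, pixels), "camera_from_world" (4x4, takes a point from world to camera coordinates). Camera axes: x right, y up, looking along -z (the intrinsics and any distortion apply to the point x, -y, -z); pixel columns grow to the right and rows downward; lengths in mm; the calibration is good to about 2 mm. A picture is of the moment at which its call begins. camera_info takes no time and is no camera call.
- ticket.finish_job(): hands the job in; it is judged then, once.
The state is a dict: "time_s": time; "joints": joint angles; "dq": joint speeds; "tau": joint torques, N m; "eef_pos": TCP position; "ee_rot": TCP orientation; "force": force on the tool from outside, world axes, zero at the start; "wrist_torque": the same for the moment, N m; "grip_width": opening from 0.0 (shut) to 1.0 (fully open); "grip_force": force on a finger pad.
Only numpy, scipy, OpenCV 4.12 (cv2) and the standard library are available. Lean on these libraries where they do the work, as an engineer would, in place of code of your own. Each camera call takes 0.05 s, during which the arm holds its last target. There are 200 camera calls.

### The job

Pack the two blue L-shaped plates into the empty grey kit tray: turn them so that they nest into each other and both lie flat on the tray's floor with their posts up, then let go. Leave the orange plate, which is of the opposite hand, where it is.

Things in the scene. Friction and masses are not known exactly. Their poses are not given: they have to be found in the camera images.
- kit_tray: Open grey tray, fixed on the bench at right. Inside 163 (its x) by 95 (y) mm; wall 4, rim 14, floor 3 mm above the bench. Origin: centre of underside; z up. The blue plates fit with 9 mm gaps: one origin at tray x -37, y -17 mm with the tray's yaw, the other at 37, 17 turned 180 degrees. Between, at world (0.57, 0.02), a clamp 0.2 m wide has a lever 170 mm high: carry above it, TCP at 250 mm.
- plate_a: Blue L-plate, loose, flat on the bench at left at any yaw; the 3 plates swap places. 8 mm thick, 0.13-0.25 kg, with a bare aluminium post 22x22 mm, top 42 mm over the underside: grip it from above. Origin: post's axis at the underside; z up, post faces along x, y. Outline (mm): long arm x -36..66, y -21..+13; foot x -36..-2, y +13..+47. Same as plate_b.
- plate_b: Blue L-plate, loose, flat on the bench at left at any yaw; the 3 plates swap places. 8 mm thick, 0.13-0.25 kg, with a bare aluminium post 22x22 mm, top 42 mm over the underside: grip it from above. Origin: post's axis at the underside; z up, post faces along x, y. Outline (mm): long arm x -36..66, y -21..+13; foot x -36..-2, y +13..+47. Same as plate_a.
- plate_odd: Orange L-plate, loose, flat on the bench at left at any yaw; the 3 plates swap places. 8 mm thick, 0.13-0.25 kg, with a bare aluminium post 22x22 mm, top 42 mm over the underside: grip it from above. Origin: post's axis at the underside; z up, post faces along x, y. Outline (mm): long arm x -36..66, y -13..+21; foot x -36..-2, y -47..-13. Mirror image of the blue ones; leave it.
Not all that is in view belongs to the job. Leave any red look-alike of the plate_a alone.

How it is judged (in metres and radians):
At the end, for the whole second after the job is handed in: Both blue plates lie nested in the tray: origins within 75 mm (tray x) and 42 mm (tray y) of its centre, undersides on its floor (under 7 mm above the bench), tilted under 0.06 rad, long arms along the tray within 0.35 rad, at rest and released; orange plate within 30 mm of its start (x of plate_a in the frame of kit_tray between -0.075 and 0.075 m and y of plate_a in the frame of kit_tray between -0.042 and 0.042 m and z of plate_a in the frame of kit_tray between -0.001 and 0.007 m and angle between each of plate_a, plate_b's own z axis and vertical below 0.06 rad and angle between the x axis of each of plate_a, plate_b and the x axis of kit_tray, either way round below 0.35 rad and linear speed of each of plate_a, plate_b below 0.02 m/s and contact force between the fingers and plate_a below 0.1 N and x of plate_b in the frame of kit_tray between -0.075 and 0.075 m and y of plate_b in the frame of kit_tray between -0.042 and 0.042 m and z of plate_b in the frame of kit_tray between -0.001 and 0.007 m and contact force between the fingers and plate_b below 0.1 N and distance of plate_odd from where it was at the start of the episode below 0.03 m); the robot touches nothing.
It fails at once if the orange plate is moved more than 30 mm (distance of plate_odd from where it was at the start of the episode above 0.03 m).
It also fails if it takes over 70 s, if anything falls off the work surface, if the arm or the gripper's body presses on something with over 40 N, if the wrist force passes 120 N, or if a joint passes its speed limit or range.

## Working session

There is one attempt and no reset: what is moved stays moved. The work goes in short steps, Python scripts to look and compute and a shell command to move; the robot and the scene stay as the last step left them, time stands still between calls to the robot, and variables do not carry over. Pictures are saved under pics/ and viewed, at most 10 in all, crops included, and the job is handed in when it is done.

```bash
mkdir -p pics; ls
python3 - <<'E'
from rig import status,capture,camera_info
import cv2,numpy as np
for n in("top","side"):
    im,d=capture(n); np.savez(f"pics/{n}0.npz",im=im,d=d); cv2.imwrite(f"pics/{n}0.png",im[...,::-1])
    c=camera_info(n); print(n,{k:np.round(v,3).tolist() if not isinstance(v,str) else v for k,v in c.items()}, d[d>0].min(),d.max())
print(status.sense())
E
```

```text
pics
top {'K': [[464.925, 0.0, 325.713], [0.0, 464.925, 199.602], [0.0, 0.0, 1.0]], 'camera_from_world': [[0.019, -0.999, -0.025, 49.488], [0.997, 0.017, 0.078, -499.32], [-0.077, -0.027, 0.997, -1347.903], [0.0, 0.0, 0.0, 1.0]]} 681.56683 2321.2368
side {'K': [[390.501, 0.0, 320.034], [0.0, 390.501, 204.032], [0.0, 0.0, 1.0]], 'camera_from_world': [[0.998, -0.058, -0.0, -508.864], [0.029, 0.501, 0.865, -65.316], [-0.05, -0.863, 0.502, -855.987], [0.0, 0.0, 0.0, 1.0]]} 305.28958 2295.1592
{'time_s': 0.1, 'joints': array([-1.41640254e+00,  3.13424831e-01,  1.49835372e+00,  4.59368021e-06,
        1.33101979e+00, -2.23347765e-01]), 'dq': array([ 0.00145555, -0.00080795, -0.00268114,  0.00144327, -0.00041437,
        0.00152302]), 'tau': array([ 2.60032852e-03, -4.12897110e+01, -2.60144162e+01, -1.63744135e-04,
        2.98546016e-03, -1.60083797e-06]), 'eef_pos': array([ 193.61389885, -487.76982666,  249.47932606]), 'ee_rot': array([-6.02404728e-04,  9.82216797e-01,  1.87749301e-01,  2.30094612e-05]), 'force': array([-0.5560532 , -0.71506841,  0.24345535]), 'wrist_torque': array([0.07308813, 0.03227738, 0.00246409]), 'grip_force': 0.0, 'grip_width': 0.9977630833990079}
```

View pics/top0.png

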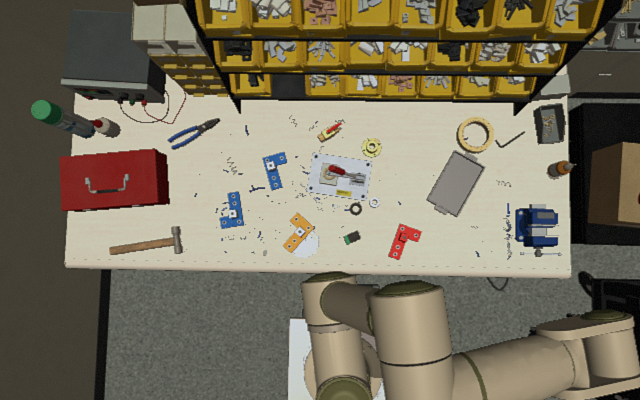

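View pics/side0.png

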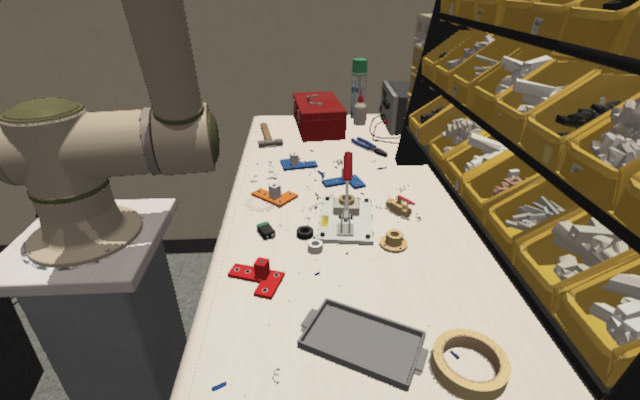

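The top view shows the candidates: blue L-plates at (274,170) and (232,211), the orange plate at (300,232), the red look-alike at (405,240) and the blue vise at (537,227). The tray is at (456,183) and the clamp at (340,178). The side view has the blue plates at (298,163) and (344,183), the orange one at (275,196) and the tray at (363,340). I choose the two blue plates at left.

```bash
cat > h.py <<'E'
import numpy as np,cv2
from rig import status,capture,camera_info
INF={n:camera_info(n) for n in("top","side")}
def ray(n,uv):
    c=INF[n];K=c["K"];T=np.array(c["camera_from_world"]);uv=np.atleast_2d(np.asarray(uv,float))
    d=np.c_[(uv[:,0]-K[0][2])/K[0][0],-(uv[:,1]-K[1][2])/K[1][1],-np.ones(len(uv))]
    R=T[:3,:3];o=-R.T@T[:3,3];return o,d@R
def plane(n,uv,z):
    o,d=ray(n,uv);return o+d*((z-o[2])/d[:,2])[:,None]
def pts(n,dep,m):
    v,u=np.nonzero(m&(dep>0));o,d=ray(n,np.c_[u,v]);return o+d*dep[v,u][:,None],np.c_[u,v]
def tri(a,b):
    (o1,d1),(o2,d2)=ray("top",a),ray("side",b);d1,d2=d1[0],d2[0]
    s=np.linalg.lstsq(np.c_[d1,-d2],o2-o1,rcond=None)[0];p,q=o1+s[0]*d1,o2+s[1]*d2
    return (p+q)/2,np.linalg.norm(p-q)
def hue(im,lo,hi,s=110,v=40):
    return cv2.inRange(cv2.cvtColor(im,cv2.COLOR_RGB2HSV),(lo,s,v),(hi,255,255))>0
E
cat > a.py <<'E'
from h import *
for n in("top","side"):
    z=np.load(f"pics/{n}0.npz");im,dep=z["im"],z["d"]
    for nm,lo,hi in(("blue",100,125),("orange",10,22)):
        k,lab,st,ce=cv2.connectedComponentsWithStats(hue(im,lo,hi).astype(np.uint8))
        for i in range(1,k):
            if st[i,4]<60: continue
            m=lab==i;P,_=pts(n,dep,m);q=plane(n,ce[i],8)[0]
            if not(250<q[0]<800 and 0<q[1]<500 and np.median(P[:,2])<60): continue
            x,y,w,h,_=st[i]
            box=np.zeros(m.shape,bool);box[y-8:y+h+3,x-3:x+w+6]=1
            A,uv=pts(n,dep,box);t=(A[:,2]>36)&(A[:,2]<50)
            v_,u_=np.nonzero(m);W=plane(n,np.c_[u_,v_],8)[:,:2]
            print(n,nm,st[i],"centroid8",q.round(1),"medz",np.median(P[:,2]).round(1),
              "rect",[np.round(e,1) for e in cv2.minAreaRect(W.astype(np.float32))],
              "posttop",t.sum(),A[t].mean(0).round(1) if t.any() else"", uv[t].mean(0).round(1) if t.any() else "")
E
python3 a.py
python3 - <<'E'
import cv2,numpy as np
t=np.load('pics/top0.npz')['im'][130:260,200:330,::-1]
s=np.load('pics/side0.npz')['im'][140:220,235:385,::-1]
a=cv2.resize(t,(520,520),interpolation=0)
b=cv2.resize(t[:0+1],(1,1))
cv2.imwrite('pics/crop_t.png',a)
E
```

```text
top blue [169 126  28  16  90] centroid8 [694.4 496.9   8. ] medz 11.6 rect [array([694.3, 497. ]), array([11.1, 90.4]), np.float64(27.8)] posttop 0  
top blue [172 132  28  17  83] centroid8 [670.6 484.1   8. ] medz 10.3 rect [array([670.8, 484. ]), array([10.7, 93.1]), np.float64(30.6)] posttop 0  
top blue [263 152  24  38 334] centroid8 [588.  213.4   8. ] medz 7.5 rect [array([584.1, 205.1]), array([100. ,  65.1]), np.float64(17.1)] posttop 58 [594.5 222.4  41.4] [270.1 165.3]
top blue [220 192  23  36 351] centroid8 [457.3 334.8   8. ] medz 7.6 rect [array([464.3, 344.6]), array([99.3, 65.1]), np.float64(10.7)] posttop 57 [452.3 330.3  41.5] [231.7 213.2]
top orange [318 127  21  14  66] centroid8 [695.2  57.6   8. ] medz 21.5 rect [array([696.5,  53.7]), array([21.5, 63.6]), np.float64(22.9)] posttop 51 [709.9  40.2  43.7] [333.1 127. ]
top orange [283 213  31  40 395] centroid8 [401.2 140.    8. ] medz 7.4 rect [array([400.6, 151.1]), array([ 67.1, 100.9]), np.float64(49.4)] posttop 58 [403.4 132.3  41.7] [299.3 231.4]
side blue [281 159  36  11 171] centroid8 [458.5 320.4   8. ] medz 6.3 rect [array([463.6, 333.9]), array([97.7, 70.2]), np.float64(10.1)] posttop 33 [453.8 322.   39.7] [294.5 154.7]
side blue [350 177  15  11  89] centroid8 [617.9 195.6   8. ] medz 6.2 rect [array([616.3, 198.4]), array([30.3, 56.3]), np.float64(16.6)] posttop 0  
side blue [323 178  22   9 106] centroid8 [558.  203.3   8. ] medz 6.3 rect [array([557.6, 205. ]), array([56.1, 36.3]), np.float64(16.4)] posttop 0  
side orange [252 189  46  17 351] centroid8 [402.9 128.4   8. ] medz 6.6 rect [array([401. , 141.9]), array([ 72.9, 104.8]), np.float64(49.3)] posttop 56 [404.4 125.8  39.9] [274.5 186.2]
```

View pics/crop_t.png

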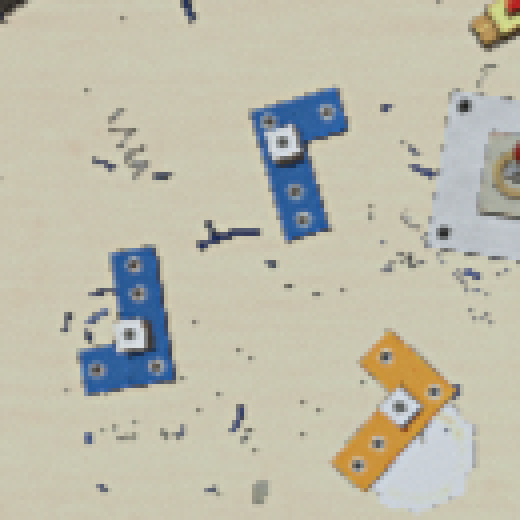

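The crop shows two blue plates with white-topped posts, at crop (283,142) and (130,334). The upper one's arm points down the picture with its foot to the right. The lower one's arm points up with its foot to the left, so both are the same hand. The orange plate at crop (400,405) is mirrored. The choice stands. Next: triangulate the post tops and measure the tray in both views.

```bash
cat > b.py <<'E'
from h import *
Z={n:np.load(f"pics/{n}0.npz") for n in("top","side")}
# post tops: bright low-saturation blob near each rough place; height by two views
def post(n,c,r=9):
    im=Z[n]["im"];hs=cv2.cvtColor(im,cv2.COLOR_RGB2HSV);d=Z[n]["d"]
    b=np.zeros(d.shape,bool);b[int(c[1])-r:int(c[1])+r,int(c[0])-r:int(c[0])+r]=1
    P,uv=pts(n,d,b);t=(P[:,2]>(38 if n=="top" else 36))&(P[:,2]<46);uv=uv[t]
    return cv2.minAreaRect(uv.astype(np.float32))[0],uv.mean(0),t.sum()
for nm,a,b in(("P1",(270,165),(343,177)),("P2",(231.7,213),(294.5,155))):
    A,B=post("top",a),post("side",b);print(nm,A,B)
    p,e=tri(A[1],B[1]);print("  tri",p.round(1),"gap",round(e,1),"top ray z42",plane("top",A[1],42)[0].round(1))
for n,s in(("top",(456,183)),("side",(363,340))):
    im=Z[n]["im"];hs=cv2.cvtColor(im,cv2.COLOR_RGB2HSV)
    print(n,"grey",hs[s[1],s[0]])
    m=cv2.inRange(hs,(0,0,60),(180,40,175));m=cv2.morphologyEx(m,cv2.MORPH_CLOSE,np.ones((5,5)))
    lab=cv2.connectedComponents(m)[1];m=lab==lab[s[1],s[0]]
    P,_=pts(n,Z[n]["d"],m);v,u=np.nonzero(m)
    W=plane(n,np.c_[u,v],14);c=W.mean(0);w=np.linalg.svd(W[:,:2]-c[:2],full_matrices=False)[2][0]
    R=cv2.minAreaRect(W[:,:2].astype(np.float32))
    print(n,m.sum(),"px",u.mean().round(1),v.mean().round(1),"centroid",c.round(1),"axis",np.degrees(np.arctan2(w[1],w[0])).round(1),[np.round(e,1) for e in R],"depth z pct",np.percentile(P[:,2],[10,50,90,98]).round(1))
    F=P[P[:,2]<7];print("  floor pts",len(F),F.mean(0).round(1),[np.round(e,1) for e in cv2.minAreaRect(F[:,:2].astype(np.float32))])
E
python3 b.py
```

```text
P1 ((269.8000183105469, 165.09999084472656), array([269.65909091, 165.15909091]), np.int64(44)) ((342.7500305175781, 168.25), array([342.66666667, 168.33333333]), np.int64(3))
  tri [589.7 224.3  38.5] gap 11.0 top ray z42 [594.7 223.6  42. ]
P2 ((231.75677490234375, 213.04052734375), array([231.7 , 213.06]), np.int64(50)) ((294.5, 155.0), array([294.45454545, 154.6969697 ]), np.int64(33))
  tri [453.4 331.6  35.6] gap 0.6 top ray z42 [452.8 330.1  42. ]
top grey [ 24  19 135]
top 2338 px 455.5 182.1 centroid [ 557.  -322.5   14. ] axis 152.9 [array([ 573.3, -330.3]), array([119.3, 238.8]), np.float64(66.0)] depth z pct [-1.6  2.7 11.5 16.3]
  floor pts 1849 [ 558.6 -325.6    1.6] [array([ 575.2, -333.8]), array([120.8, 240.6]), np.float64(66.0)]
side grey [ 15  13 152]
side 7261 px 365.1 343.3 centroid [ 556.3 -338.7   14. ] axis -29.2 [array([ 566.2, -339.6]), array([112.4, 222.4]), np.float64(61.2)] depth z pct [ 1.2  2.6 12.4 13.8]
  floor pts 5588 [ 558.5 -329.5    2.3] [array([ 564.8, -334.9]), array([112.5, 232.5]), np.float64(56.8)]
```

```bash
cat > c.py <<'E'
from h import *
from scipy import ndimage as nd
for n,(x0,y0,x1,y1) in(("top",(415,140,500,225)),("side",(285,290,435,395))):
    z=np.load(f"pics/{n}0.npz");im,d=z["im"],z["d"]
    m=cv2.inRange(cv2.cvtColor(im,cv2.COLOR_RGB2HSV),(0,0,60),(180,45,160))
    b=np.zeros_like(m);b[y0:y1,x0:x1]=1;m=m*b
    k=5 if n=="top" else 9
    m=nd.binary_fill_holes(m>0);m=cv2.morphologyEx(m.astype(np.uint8),cv2.MORPH_OPEN,np.ones((k,k)))
    lab,nn=nd.label(m);m=lab==1+np.argmax(nd.sum(m,lab,range(1,nn+1)))
    c=max(cv2.findContours(m.astype(np.uint8),0,1)[0],key=cv2.contourArea)
    W=plane(n,c[:,0],14)[:,:2].astype(np.float32)
    print(n,m.sum(),[np.round(e,1) for e in cv2.minAreaRect(W)])
    a=cv2.approxPolyDP(c,2.5,True)[:,0];print(a.tolist(),plane(n,a,14)[:,:2].round(0).tolist())
    o=im[...,::-1].copy();cv2.drawContours(o,[c],-1,(0,0,255),1)
    cv2.imwrite(f"pics/tr_{n}.png",cv2.resize(o[y0-5:y1+5,x0-5:x1+5],None,fx=4 if n=="side" else 5,fy=4 if n=="side" else 5,interpolation=0))
E
python3 c.py
```

```text
top 2191 [array([ 554. , -321.5]), array([106.4, 196.2]), np.float64(61.0)]
[[453, 151], [432, 187], [428, 201], [439, 212], [457, 215], [483, 166], [474, 156]] [[649.0, -315.0], [541.0, -254.0], [500.0, -242.0], [468.0, -274.0], [460.0, -327.0], [606.0, -403.0], [635.0, -377.0]]
side 6994 [array([ 552.6, -332.5]), array([111.1, 189.9]), np.float64(61.0)]
[[309, 313], [303, 322], [300, 348], [400, 389], [408, 389], [412, 375], [421, 372], [425, 350], [421, 347], [422, 331], [334, 301], [324, 301], [318, 311]] [[476.0, -275.0], [466.0, -294.0], [460.0, -344.0], [592.0, -418.0], [602.0, -418.0], [613.0, -398.0], [627.0, -394.0], [643.0, -358.0], [639.0, -352.0], [649.0, -323.0], [519.0, -250.0], [502.0, -249.0], [491.0, -272.0]]
```

View pics/tr_side.png

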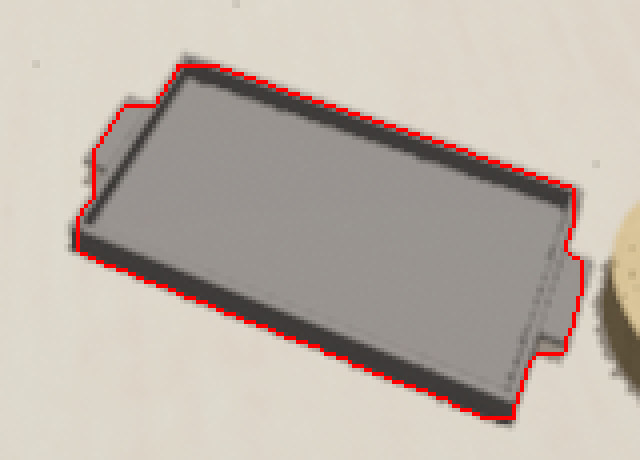

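The side crop shows the tray clearly. Its outer rim corners are at crop (185,60), (577,188), (515,403) and (77,228), where the dark band below the last two is the front wall's face. The handles stick out at the short ends, and the tray is empty.

```bash
cat > d.py <<'E'
from h import *
c=np.array([(185,60),(577,188),(515,403),(77,228)])/4+[280,285]-.4
W=plane("side",c,14)[:,:2];print(W.round(1).tolist(),"centre",W.mean(0).round(1))
for i,j in((0,1),(3,2),(0,3),(1,2)):
    e=W[j]-W[i];print(np.linalg.norm(e).round(1),np.degrees(np.arctan2(e[1],e[0])).round(1))
E
cat > go.py <<'E'
# usage: go.py x y z toolY_yaw_deg -> shift (tool axes, full scale units) and turn about tool z
import sys,numpy as np
from scipy.spatial.transform import Rotation as R
from rig import status
s=status.sense();q=s["ee_rot"];r=R.from_quat(np.r_[q[1:],q[0]]);M=r.as_matrix()
t=np.array(list(map(float,sys.argv[1:4])));p=np.array(s["eef_pos"])
yaw=np.degrees(np.arctan2(M[1,1],M[0,1]));dy=float(sys.argv[4])-yaw;dy=(dy+90)%180-90
y=np.radians(yaw+dy);G=np.array([[-np.sin(y),np.cos(y),0],[np.cos(y),np.sin(y),0],[0,0,-1.]]).T
G[:,0]=np.cross(G[:,1],G[:,2])
print("t",s["time_s"],"pos",p.round(1),"yaw",yaw.round(2),"axes z",M[:,2].round(4))
print("turn needed frac",(R.from_matrix(M.T@G).as_rotvec()/(np.pi/4)).round(3))
print("shift now-axes",(M.T@(t-p)/100).round(3)," after-turn axes",(G.T@(t-p)/100).round(3),"q",np.degrees(s["joints"]).round(0))
E
python3 d.py; python3 go.py 594 223 250 -73
```

```text
[[505.3, -246.3], [651.2, -324.0], [604.1, -413.1], [458.7, -332.0]] centre [ 554.8 -328.9]
165.3 -28.0
166.6 -29.2
97.5 -118.6
100.7 -117.8
t 0.1 pos [ 193.6 -487.8  249.5] yaw -68.36 axes z [-2.0e-04  1.2e-03 -1.0e+00]
turn needed frac [-0.002 -0.     0.103]
shift now-axes [ 6.343e+00 -5.130e+00  3.000e-03]  after-turn axes [ 5.907e+00 -5.627e+00 -5.000e-03] q [-81.  18.  86.   0.  76. -13.]
```

View pics/tr_top.png

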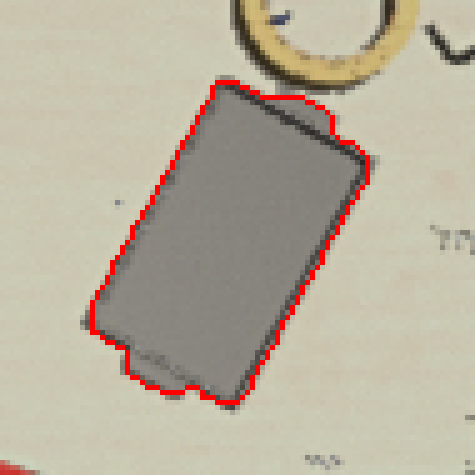

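```bash
python3 -m crank '[[0.45,-0.36,0,0,0,0,0],[0.906,-0.733,0,0,0,0,0],[0.906,-0.733,0,0,0,0,0],[0.906,-0.733,0,0,0,0,0]]' && python3 -m crank '[[0.45,-0.36,0,0,0,0,0],[0.906,-0.733,0,0,0,0,0],[0.906,-0.733,0,0,0,0,0],[0.906,-0.733,0,0,0,0,0]]'; python3 go.py 594 223 250 -73
```

```text
time_s: 0.5
eef_pos: [251.7, -385.0, 250.2]
ee_rot: [0.0, 0.982, 0.189, 0.0]
force: [-0.1, -0.1, -0.6]
grip_width: 0.995
grip_force: 0.0
time_s: 0.9
eef_pos: [308.6, -284.5, 250.1]
ee_rot: [0.0, 0.982, 0.189, 0.0]
force: [-0.4, -0.3, -0.4]
grip_width: 0.999
grip_force: 0.0
t 0.9 pos [ 308.6 -284.5  250.1] yaw -68.23 axes z [ 1.e-04 -4.e-04 -1.e+00]
turn needed frac [ 0.    -0.     0.106]
shift now-axes [ 4.533 -3.654 -0.   ]  after-turn axes [ 4.213e+00 -4.018e+00  1.000e-03] q [-59.   4. 102.  -0.  73.   9.]
```

The top crop shows the same tray, with rim corners at crop (220,80), (372,160), (235,407) and (85,322). I triangulate these with the side corners and carry on to P1.

```bash
python3 -m crank '[[0.45,-0.36,0,0,0,0,0],[0.906,-0.731,0,0,0,0,0],[0.906,-0.731,0,0,0,0,0],[0.906,-0.731,0,0,0,0,0]]' >/dev/null && python3 -m crank '[[0.45,-0.36,0,0,0,0,0],[0.906,-0.731,0,0,0,0,0],[0.906,-0.731,0,0,0,0,0],[0.906,-0.731,0,0,0,0,0]]' && python3 -m crank '[[0.45,-0.36,0,0,0,0,0],[0.906,-0.731,0,0,0,0,0],[0.906,-0.731,0,0,0,0,0],[0.906,-0.731,0,0,0,0,0]]' >/dev/null && python3 -m crank '[[0.45,-0.36,0,0,0,0,0],[0.906,-0.731,0,0,0,0,0],[0.906,-0.731,0,0,0,0,0],[0.906,-0.731,0,0,0,0,0]]' >/dev/null && python3 -m crank '[[0.45,-0.36,0,0,0,0.05,0],[0.906,-0.731,0,0,0,0.106,0],[0.906,-0.731,0,0,0,0.106,0],[0.906,-0.731,0,0,0,0.106,0],[0.906,-0.731,0,0,0,0.106,0]]'; python3 go.py 594 223 250 -73
python3 - <<'E'
from h import *
a=np.array([(85,322),(220,80),(372,160),(235,407)])/5+[410,135]-.4
b=np.array([(185,60),(577,188),(515,403),(77,228)])/4+[280,285]-.4
W=plane("top",a,14)[:,:2];print(W.round(1).tolist(),W.mean(0).round(1))
for i,j in((0,1),(3,2),(0,3),(1,2)):
    e=W[j]-W[i];print(np.linalg.norm(e).round(1),np.degrees(np.arctan2(e[1],e[0])).round(1))
T=[tri(x,y) for x,y in zip(a,b)]
for p,e in T: print(p.round(1),round(e,1))
print(np.mean([p for p,_ in T],0).round(1))
E
```

```text
time_s: 1.7
eef_pos: [423.2, -82.7, 249.8]
ee_rot: [0.0, 0.982, 0.188, -0.0]
force: [0.6, -0.3, 0.1]
grip_width: 1.004
grip_force: 0.0
time_s: 3.0
eef_pos: [594.5, 219.1, 249.9]
ee_rot: [0.0, 0.989, 0.146, -0.0]
force: [-0.4, -0.1, 0.3]
grip_width: 0.999
grip_force: 0.0
t 3.0 pos [594.5 219.1 249.9] yaw -73.24 axes z [-6.e-04 -8.e-04 -1.e+00]
turn needed frac [ 0.001  0.001 -0.005]
shift now-axes [ 0.006 -0.038 -0.001]  after-turn axes [ 0.007 -0.038 -0.001] q [10. 32. 65. -0. 83. 83.]
[[505.6, -237.9], [650.7, -317.1], [604.3, -405.9], [457.2, -325.4]] [ 554.5 -321.6]
165.2 -28.6
167.7 -28.7
100.0 -119.0
100.2 -117.6
[ 506.  -239.2    7.2] 0.3
[ 652.7 -318.8    8. ] 1.7
[ 605.8 -408.2    6.9] 0.8
[ 458.  -326.9    8. ] 1.1
[ 555.6 -323.3    7.5]
```

```bash
python3 -m crank '[[0.006,-0.038,0,0,0,0,0],[0.006,-0.038,0,0,0,0,0],[0.006,-0.038,0,0,0,0,0]]'
cat >> h.py <<'E'
def proj(n,P):
    c=INF[n];P=np.atleast_2d(P);T=np.array(c["camera_from_world"]);q=P@T[:3,:3].T+T[:3,3];K=c["K"]
    return np.c_[K[0][0]*q[:,0]/-q[:,2]+K[0][2],K[1][1]*-q[:,1]/-q[:,2]+K[1][2]]
E
python3 - <<'E'
from h import *
from scipy.spatial.transform import Rotation as R
s=status.sense();q=s["ee_rot"];M=R.from_quat(np.r_[q[1:],q[0]]).as_matrix();p=np.array(s["eef_pos"]);print(p)
# open pads stand 13 mm back: tips at +6 along z; inner +-42.5, backs +-57
L=[p+M@[x,y,6] for y in(-57,-42.5,42.5,57) for x in(-11,11)]
tiles=[]
for n,f in(("side",6),("top",6)):
    im,d=capture(n);np.savez(f"pics/{n}1.npz",im=im,d=d);c=proj(n,p)[0];print(n,c.round(1),proj(n,L).round(1).tolist())
    x0,y0=int(c[0])-33,int(c[1])-45
    o=cv2.resize(im[y0:y0+90,x0:x0+66,::-1],None,fx=f,fy=f,interpolation=0)
    for a in proj(n,L): cv2.circle(o,tuple(np.int32((a-[x0,y0]+.5)*f)),2,(0,255,0),-1)
    print(x0,y0);tiles.append(o)
    b=np.zeros(d.shape,bool);b[y0:y0+90,x0:x0+66]=1
    P,uv=pts(n,d,b);t=(abs(P[:,0]-p[0])<80)&(abs(P[:,1]-p[1])<100)&(P[:,2]>215)&(P[:,2]<262)
    Q=(P[t]-p)@M
    if t.any(): print(n,t.sum(),"tool-frame min/max",np.percentile(Q,[1,50,99],axis=0).round(1).tolist())
cv2.imwrite("pics/grip1.png",np.hstack(tiles))
E
```

```text
time_s: 3.3
eef_pos: [593.6, 225.0, 250.3]
ee_rot: [0.0, 0.989, 0.146, 0.0]
force: [0.6, 0.0, 0.1]
grip_width: 0.999
grip_force: 0.0
[593.62451171 224.99538013 250.34626663]
side [349.   88.9] [[335.9, 86.5], [343.8, 85.8], [338.1, 87.8], [346.1, 87.1], [351.9, 96.1], [360.4, 95.2], [354.5, 97.6], [363.0, 96.8]]
315 43
side 135 tool-frame min/max [[-11.7, -45.0, -11.4], [-2.7, 48.6, -3.3], [10.3, 59.7, 6.8]]
top [256.8 152.8] [[236.3, 163.7], [234.1, 155.3], [241.9, 162.1], [239.7, 153.7], [274.8, 152.8], [272.5, 144.4], [280.5, 151.2], [278.1, 142.8]]
223 107
top 12 tool-frame min/max [[-11.4, -53.6, -10.8], [-9.8, -43.7, -5.8], [-6.7, 53.1, 4.3]]
```

View pics/grip1.png

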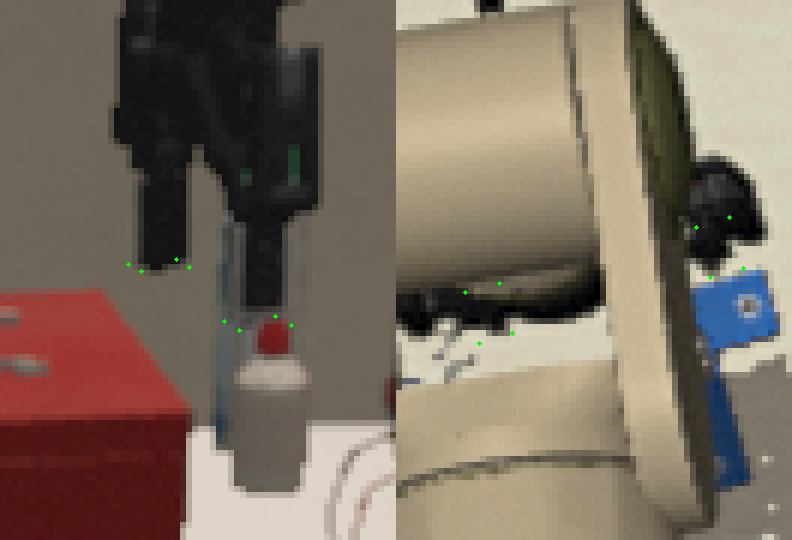

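The near finger in the side crop ends at crop (165,268), close to the predicted marks. The side view reads about 2.5 mm too low in y and the top view about 3.5 mm too high, so I use the mean of both: P1 post (594,220), P2 post (453,327), tray (555,-325) at yaw -28.6°. The camera spread also shows in the triangulated heights (7 vs 14 mm, 36 vs 42 mm), but the depth readings agree with the text.

```bash
python3 go.py 594 220.5 33 -73; python3 -m crank '[[0,0.04,0.4,0,0,0,0],[0.01,0.043,0.8,0,0,0,0],[0.01,0.043,1,0,0,0,0],[0.01,0.043,1,0,0,0,0]]' && python3 -m crank '[[0,0,0.4,0,0,0,0],[0,0,0.7,0,0,0,0],[0,0,0.8,0,0,0,0],[0,0,0.8,0,0,0,0],[0,0,0.8,0,0,0,0]]';python3 go.py 594 220.5 33 -73
```

```text
t 3.4 pos [593.7 225.3 250.2] yaw -73.14 axes z [ 2.e-04 -0.e+00 -1.e+00]
turn needed frac [ 0.    -0.    -0.003]
shift now-axes [-0.011  0.047  2.172]  after-turn axes [-0.011  0.047  2.172] q [10. 32. 65. -0. 83. 83.]
time_s: 3.8
eef_pos: [594.6, 221.5, 147.0]
ee_rot: [0.0, 0.989, 0.147, -0.003]
force: [-0.4, 0.3, 0.1]
grip_width: 1.001
grip_force: 0.0
time_s: 4.3
eef_pos: [597.0, 222.1, 72.3]
ee_rot: [-0.0, 0.989, 0.147, 0.002]
force: [-0.3, -0.1, 1.2]
grip_width: 1.002
grip_force: 0.0
t 4.3 pos [597.  222.1  72.3] yaw -73.12 axes z [ 3.3e-03  6.0e-04 -1.0e+00]
turn needed frac [ 0.001 -0.004 -0.003]
shift now-axes [-0.035  0.007  0.392]  after-turn axes [-0.034  0.007  0.393] q [10. 42. 76. -0. 62. 83.]
```

```bash
python3 -m crank '[[-0.03,0.01,0.2,0,0,0,0],[-0.03,0.01,0.36,0,0,0,0],[-0.03,0.01,0.39,0,0,0,0],[-0.03,0.01,0.39,0,0,0,0],[-0.03,0.01,0.39,0,0,0,0]]';python3 go.py 594 220.5 33 -73; python3 -m crank '[[0,0,0,0,0,0,0.4],[0,0,0,0,0,0,0.7],[0,0,0,0,0,0,1],[0,0,0,0,0,0,1],[0,0,0,0,0,0,1],[0,0,0,0,0,0,1],[0,0,0,0,0,0,1],[0,0,0,0,0,0,1]]' 60;python3 go.py 594 220.5 33 -73
```

```text
time_s: 4.8
eef_pos: [593.9, 220.2, 32.0]
ee_rot: [-0.0, 0.989, 0.147, 0.001]
force: [0.4, 0.4, -0.6]
grip_width: 0.997
grip_force: 0.0
t 4.8 pos [593.9 220.2  32. ] yaw -73.12 axes z [ 1.5e-03  3.0e-04 -1.0e+00]
turn needed frac [ 0.    -0.002 -0.003]
shift now-axes [ 0.002 -0.002 -0.01 ]  after-turn axes [ 0.002 -0.002 -0.01 ] q [10. 44. 78.  0. 58. 83.]
time_s: 5.6
eef_pos: [593.5, 220.1, 31.3]
ee_rot: [-0.0, 0.989, 0.147, 0.0]
force: [-0.7, 0.5, 4.3]
grip_width: 0.244
grip_force: 59.8
t 5.6 pos [593.5 220.1  31.3] yaw -73.12 axes z [ 6.e-04  1.e-04 -1.e+00]
turn needed frac [ 0.    -0.001 -0.003]
shift now-axes [ 0.006 -0.002 -0.017]  after-turn axes [ 0.006 -0.002 -0.017] q [10. 45. 78. -0. 57. 83.]
```

Gripped: opening 0.244, about 21 mm. Lifting.

```bash
python3 -m crank '[[0,0,-0.1,0,0,0,1],[0,0,-0.3,0,0,0,1],[0,0,-0.55,0,0,0,1],[0,0,-0.8,0,0,0,1],[0,0,-1,0,0,0,1],[0,0,-1,0,0,0,1]]' && python3 -m crank '[[0,0,-0.25,0,0,0,1],[0,0,-0.5,0,0,0,1],[0,0,-0.75,0,0,0,1],[0,0,-1,0,0,0,1],[0,0,-1,0,0,0,1]]' && python3 -m crank '[[0,0,-0.1,0,0,0,1],[0,0,-0.2,0,0,0,1],[0,0,-0.2,0,0,0,1],[0,0,-0.2,0,0,0,1]]'; python3 go.py 595.3 -328 252 -118.6
python3 - <<'E'
from h import *
im,d=capture("side");cv2.imwrite("pics/lift1.png",cv2.resize(im[20:220,230:430,::-1],None,fx=3,fy=3))
E
```

```text
time_s: 6.2
eef_pos: [594.3, 220.3, 133.9]
ee_rot: [-0.0, 0.989, 0.147, 0.002]
force: [0.3, 0.0, -2.6]
grip_width: 0.249
grip_force: 59.1
time_s: 6.7
eef_pos: [594.1, 220.3, 233.1]
ee_rot: [-0.0, 0.989, 0.147, 0.002]
force: [1.1, -0.6, -2.6]
grip_width: 0.246
grip_force: 59.2
time_s: 7.1
eef_pos: [593.2, 220.1, 250.4]
ee_rot: [0.0, 0.989, 0.147, -0.0]
force: [-0.2, 0.2, -2.9]
grip_width: 0.245
grip_force: 59.2
t 7.1 pos [593.2 220.1 250.4] yaw -73.12 axes z [-8.e-04 -2.e-04 -1.e+00]
turn needed frac [0.000e+00 1.000e-03 1.011e+00]
shift now-axes [-1.571  5.251 -0.015]  after-turn axes [ 2.642  4.802 -0.016] q [10. 32. 65. -0. 83. 83.]
```

View pics/lift1.png

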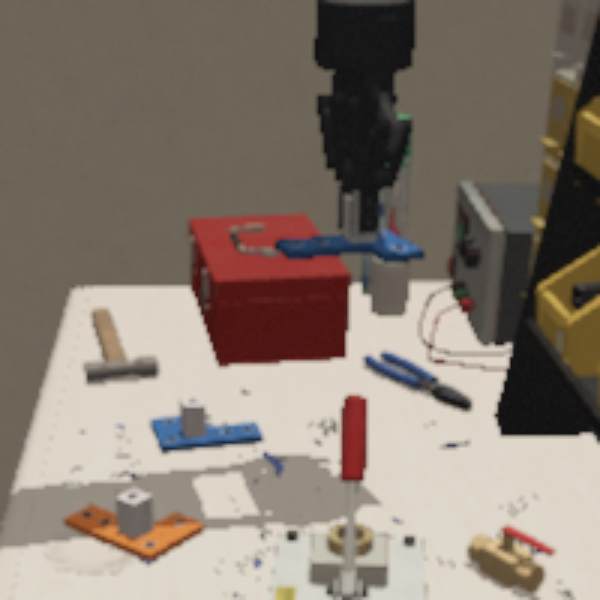

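The lift crop shows the plate hanging level under the gripper at (350,245), well above the clamp lever at (352,400). The other blue plate and the orange plate are undisturbed. I carry it over.

```bash
python3 -m crank '[[-0.04,0.12,0,0,0,0,1],[-0.1,0.35,0,0,0,0,1],[-0.18,0.6,0,0,0,0,1],[-0.262,0.875,0,0,0,0,1]]' >/dev/null && python3 -m crank '[[-0.09,0.29,0,0,0,0,1],[-0.18,0.58,0,0,0,0,1],[-0.262,0.875,0,0,0,0,1]]' >/dev/null && python3 -m crank '[[-0.09,0.29,0,0,0,0,1],[-0.18,0.58,0,0,0,0,1],[-0.262,0.875,0,0,0,0,1]]' && python3 -m crank '[[-0.09,0.29,0,0,0,0,1],[-0.18,0.58,0,0,0,0,1],[-0.262,0.875,0,0,0,0,1]]' >/dev/null && python3 -m crank '[[-0.09,0.29,0,0,0,0,1],[-0.18,0.58,0,0,0,0,1],[-0.262,0.875,0,0,0,0,1]]' >/dev/null && python3 -m crank '[[-0.06,0.2,0,0,0,0.16,1],[-0.12,0.4,0,0,0,0.33,1],[-0.18,0.6,0,0,0,0.5,1],[-0.23,0.78,0,0,0,0.67,1],[-0.262,0.875,0,0,0,0.84,1],[-0.262,0.875,0,0,0,1,1],[-0.262,0.875,0,0,0,1,1],[-0.262,0.875,0,0,0,1,1]]'; python3 go.py 595.3 -328 34.5 -118.6
```

```text
time_s: 8.15
eef_pos: [593.7, -55.9, 250.7]
ee_rot: [-0.0, 0.989, 0.147, -0.0]
force: [1.0, -0.1, -2.2]
grip_width: 0.245
grip_force: 59.2
time_s: 9.55
eef_pos: [594.9, -328.2, 250.8]
ee_rot: [-0.0, 0.97, -0.241, -0.0]
force: [-0.6, 0.7, -1.8]
grip_width: 0.247
grip_force: 59.1
t 9.55 pos [ 594.9 -328.2  250.8] yaw -117.94 axes z [-5.e-04  3.e-04 -1.e+00]
turn needed frac [-0.     0.001  0.015]
shift now-axes [ 0.004 -0.003  2.163]  after-turn axes [ 0.003 -0.003  2.163] q [-39.  39.  54.  -0.  87.  79.]
```

```bash
python3 -m crank '[[0,0,0.3,0,0,0.015,1],[0,0,0.6,0,0,0.015,1],[0,0,0.9,0,0,0.015,1],[0,0,1,0,0,0.015,1],[0,0,1,0,0,0.015,1]]' >/dev/null && python3 -m crank '[[0,0,0.3,0,0,0,1],[0,0,0.6,0,0,0,1],[0,0,0.85,0,0,0,1],[0,0,0.9,0,0,0,1],[0,0,0.9,0,0,0,1],[0,0,0.9,0,0,0,1]]'; python3 go.py 595.3 -328 34.5 -118.6
python3 - <<'E'
from h import *
s=status.sense();ztop=s["eef_pos"][2]-31.3+8
T=[]
for n,(x0,y0,w,h) in(("side",(280,270,160,130)),("top",(410,130,95,100))):
    im,d=capture(n);np.savez(f"pics/{n}2.npz",im=im,d=d)
    m=hue(im,100,125);b=np.zeros_like(m);b[y0:y0+h,x0:x0+w]=1;m&=b
    v,u=np.nonzero(m);W=plane(n,np.c_[u,v],ztop)[:,:2].astype(np.float32)
    if len(W)>50: print(n,len(W),[np.round(e,1) for e in cv2.minAreaRect(W)])
    o=im[y0:y0+h,x0:x0+w,::-1];T.append(cv2.resize(o,(w*400//h,400),interpolation=0))
cv2.imwrite("pics/place1.png",cv2.resize(np.hstack(T),None,fx=.9,fy=.9))
E
```

```text
time_s: 10.65
eef_pos: [596.2, -328.7, 63.5]
ee_rot: [0.001, 0.969, -0.248, 0.002]
force: [0.4, 0.0, -1.4]
grip_width: 0.249
grip_force: 59.0
t 10.65 pos [ 596.2 -328.7   63.5] yaw -118.77 axes z [ 0.003  -0.0024 -1.    ]
turn needed frac [ 0.001 -0.005 -0.004]
shift now-axes [-0.013 -0.002  0.29 ]  after-turn axes [-0.011 -0.001  0.29 ] q [-39.  47.  67.  -0.  66.  80.]
side 1181 [array([ 545.5, -302.6]), array([ 74.1, 206.6]), np.float64(49.2)]
```

View pics/place1.png

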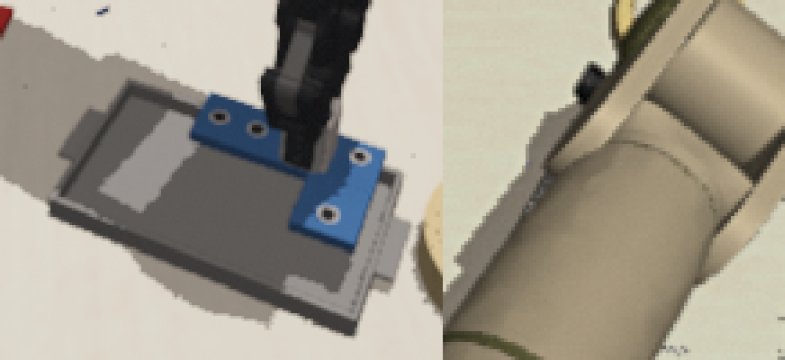

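The crop shows the plate over the tray's far-right part with its arm along the far wall and its foot at the right, as wanted. The top view is blocked by the arm. I check the fit in numbers in the side view.

Run:
```python
from h import *
im=np.load("pics/side2.npz")["im"]
k,lab,st,ce=cv2.connectedComponentsWithStats(hue(im,100,125)[270:400,280:440].astype(np.uint8))
i=1+np.argmax(st[1:,4]);v,u=np.nonzero(lab==i)
for z in(8+32.2,):
    W=plane("side",np.c_[u+280,v+270],z)[:,:2].astype(np.float32);r=cv2.minAreaRect(W);print(st[i],[np.round(e,1) for e in r])
    c=np.array(r[0])-[554.8,-328.9];a=np.radians(-28.6);print("tray frame (want 22,4)",c@np.array([[np.cos(a),-np.sin(a)],[np.sin(a),np.cos(a)]]))
```

```text
[  69   34   70   57 1178] [array([ 576.7, -339.1]), array([ 69.9, 101.6]), np.float64(61.1)]
tray frame (want 22,4) [24.09080669  1.54402365]
```

```bash
python3 -m crank '[[-0.01,0,0.08,0,0,0,1],[-0.01,0,0.16,0,0,0,1],[-0.01,0,0.22,0,0,0,1],[-0.01,0,0.26,0,0,0,1],[-0.01,0,0.285,0,0,0,1],[-0.01,0,0.285,0,0,0,1],[-0.01,0,0.285,0,0,0,1]]'; python3 go.py 595.3 -328 34.3 -118.6
```

```text
time_s: 11.45
eef_pos: [594.3, -327.3, 34.3]
ee_rot: [0.0, 0.969, -0.249, -0.0]
force: [-7.9, 4.7, 13.2]
grip_width: 0.243
grip_force: 61.2
t 11.45 pos [ 594.3 -327.3   34.3] yaw -118.78 axes z [-5.e-04  0.e+00 -1.e+00]
turn needed frac [ 0.     0.001 -0.004]
shift now-axes [0.012 0.001 0.   ]  after-turn axes [0.012 0.001 0.   ] q [-39.  49.  68.  -0.  63.  80.]
```

```bash
python3 -m crank '[[0,0,0,0,0,0,0.6],[0,0,0,0,0,0,0.5],[0,0,0,0,0,0,0.5],[0,0,-0.1,0,0,0,0.5],[0,0,-0.4,0,0,0,0.5],[0,0,-0.8,0,0,0,0.5],[0,0,-1,0,0,0,0.5]]' && python3 -m crank '[[0,0,-0.4,0,0,0,0.2],[0,0,-0.9,0,0,0,0],[0,0,-1,0,0,0,0],[0,0,-1,0,0,0,0]]' && python3 -m crank '[[0,0,-0.17,0,0,0,0],[0,0,-0.17,0,0,0,0]]'; python3 go.py 453 327 250 -80
python3 - <<'E'
from h import *
im,d=capture("side");np.savez("pics/side3.npz",im=im,d=d)
k,lab,st,ce=cv2.connectedComponentsWithStats(hue(im,100,125)[270:400,280:440].astype(np.uint8))
i=1+np.argmax(st[1:,4]);v,u=np.nonzero(lab==i)
W=plane("side",np.c_[u+280,v+270],11)[:,:2].astype(np.float32);r=cv2.minAreaRect(W);print([np.round(e,1) for e in r])
c=np.array(r[0])-[554.8,-328.9];a=np.radians(-28.6);print("tray frame (want 22,4)",c@np.array([[np.cos(a),-np.sin(a)],[np.sin(a),np.cos(a)]]))
m=np.zeros(d.shape,bool);m[270:400,280:440]=lab==i;P,_=pts("side",d,m);A=np.c_[P[:,:2]-P[:,:2].mean(0),np.ones(len(P))];print("plane fit slope,z",np.linalg.lstsq(A,P[:,2],rcond=None)[0].round(3))
E
```

```text
time_s: 12.15
eef_pos: [595.3, -328.1, 137.0]
ee_rot: [0.001, 0.969, -0.249, 0.002]
force: [0.9, 0.0, -0.5]
grip_width: 0.501
grip_force: 0.0
time_s: 12.55
eef_pos: [594.9, -327.8, 235.2]
ee_rot: [0.001, 0.969, -0.249, 0.002]
force: [-0.1, 0.3, 0.2]
grip_width: 0.998
grip_force: 0.0
time_s: 12.75
eef_pos: [594.5, -327.5, 249.7]
ee_rot: [0.0, 0.969, -0.249, 0.0]
force: [-0.3, -0.8, 0.1]
grip_width: 0.997
grip_force: 0.0
t 12.75 pos [ 594.5 -327.5  249.7] yaw -118.8 axes z [ 5.e-04 -4.e-04 -1.e+00]
turn needed frac [ 0.    -0.001 -0.862]
shift now-axes [-4.394 -5.054 -0.007]  after-turn axes [-2.570e-01 -6.692e+00 -3.000e-03] q [-39.  39.  54.   0.  87.  80.]
[array([ 575. , -337.5]), array([ 70.2, 100.5]), np.float64(61.1)]
tray frame (want 22,4) [21.8293786   2.11311968]
plane fit slope,z [0.019 0.013 9.848]
```

Plate 1 lies flat, within 2 mm of its slot. Now back for plate 2, with the turn in the last two calls.

```bash
python3 -m crank '[[-0.31,-0.36,0,0,0,0,0],[-0.628,-0.722,0,0,0,0,0],[-0.628,-0.722,0,0,0,0,0]]' >/dev/null && python3 -m crank '[[-0.31,-0.36,0,0,0,0,0],[-0.628,-0.722,0,0,0,0,0],[-0.628,-0.722,0,0,0,0,0]]' >/dev/null && python3 -m crank '[[-0.31,-0.36,0,0,0,0,0],[-0.628,-0.722,0,0,0,0,0],[-0.628,-0.722,0,0,0,0,0]]' && python3 -m crank '[[-0.31,-0.36,0,0,0,0,0],[-0.628,-0.722,0,0,0,0,0],[-0.628,-0.722,0,0,0,0,0]]' >/dev/null && python3 -m crank '[[-0.31,-0.36,0,0,0,0,0],[-0.628,-0.722,0,0,0,0,0],[-0.628,-0.722,0,0,0,0,0]]' >/dev/null && python3 -m crank '[[-0.31,-0.36,0,0,0,0,0],[-0.628,-0.722,0,0,0,0,0],[-0.628,-0.722,0,0,0,0,0]]' >/dev/null && python3 -m crank '[[-0.31,-0.36,0,0,0,-0.18,0],[-0.628,-0.722,0,0,0,-0.36,0],[-0.628,-0.722,0,0,0,-0.54,0],[-0.628,-0.722,0,0,0,-0.72,0],[-0.628,-0.722,0,0,0,-0.87,0],[-0.628,-0.722,0,0,0,-0.87,0],[-0.628,-0.722,0,0,0,-0.87,0]]'; python3 go.py 453 327 32 -79.6
```

```text
time_s: 13.7
eef_pos: [532.6, -43.1, 248.6]
ee_rot: [-0.0, 0.969, -0.247, -0.001]
force: [0.5, 0.3, -0.3]
grip_width: 0.999
grip_force: 0.0
time_s: 15.3
eef_pos: [453.5, 326.1, 248.9]
ee_rot: [0.0, 0.996, 0.088, -0.0]
force: [0.5, 0.1, 0.4]
grip_width: 1.003
grip_force: 0.0
t 15.3 pos [453.5 326.1 248.9] yaw -79.91 axes z [-5.e-04 -6.e-04 -1.e+00]
turn needed frac [ 0.001  0.001 -0.007]
shift now-axes [-2.000e-03 -1.100e-02  2.169e+00]  after-turn axes [-0.004 -0.01   2.169] q [ 24.  22.  80.  -0.  78. 104.]
```

```bash
python3 -m crank '[[0,-0.01,0.4,0,0,-0.007,0],[0,-0.01,0.8,0,0,-0.007,0],[0,-0.01,1,0,0,-0.007,0],[0,-0.01,1,0,0,-0.007,0]]' && python3 -m crank '[[0,0,0.4,0,0,0,0],[0,0,0.7,0,0,0,0],[0,0,0.8,0,0,0,0],[0,0,0.8,0,0,0,0],[0,0,0.8,0,0,0,0]]';python3 go.py 453 327 32 -79.6
```

```text
time_s: 15.7
eef_pos: [451.7, 327.0, 146.7]
ee_rot: [0.001, 0.996, 0.091, -0.003]
force: [0.2, -0.6, -0.2]
grip_width: 0.998
grip_force: 0.0
time_s: 16.2
eef_pos: [453.6, 328.5, 71.4]
ee_rot: [-0.0, 0.996, 0.093, 0.001]
force: [0.7, -0.4, 1.2]
grip_width: 0.996
grip_force: 0.0
t 16.2 pos [453.6 328.5  71.4] yaw -79.37 axes z [ 0.0027  0.0011 -1.    ]
turn needed frac [-0.001 -0.004  0.005]
shift now-axes [-0.009  0.014  0.394]  after-turn axes [-0.008  0.014  0.394] q [ 24.  34.  91.  -0.  55. 103.]
```

```bash
python3 -m crank '[[-0.005,0.01,0.2,0,0,0,0],[-0.005,0.01,0.36,0,0,0,0],[-0.005,0.01,0.39,0,0,0,0],[-0.005,0.01,0.39,0,0,0,0],[-0.005,0.01,0.39,0,0,0,0]]' && python3 -m crank '[[0,0,0,0,0,0,0.4],[0,0,0,0,0,0,0.7],[0,0,0,0,0,0,1],[0,0,0,0,0,0,1],[0,0,0,0,0,0,1],[0,0,0,0,0,0,1],[0,0,0,0,0,0,1],[0,0,0,0,0,0,1]]' 60;python3 go.py 453 327 32 -79.6
python3 -m crank '[[0,0,-0.1,0,0,0,1],[0,0,-0.3,0,0,0,1],[0,0,-0.55,0,0,0,1],[0,0,-0.8,0,0,0,1],[0,0,-1,0,0,0,1],[0,0,-1,0,0,0,1]]' && python3 -m crank '[[0,0,-0.25,0,0,0,1],[0,0,-0.5,0,0,0,1],[0,0,-0.75,0,0,0,1],[0,0,-1,0,0,0,1],[0,0,-1,0,0,0,1]]' >/dev/null && python3 -m crank '[[0,0,-0.1,0,0,0,1],[0,0,-0.2,0,0,0,1],[0,0,-0.2,0,0,0,1],[0,0,-0.2,0,0,0,1]]'; python3 go.py 514 -322.4 252 -118.6
```

```text
time_s: 16.7
eef_pos: [452.9, 327.5, 32.0]
ee_rot: [-0.0, 0.996, 0.093, 0.001]
force: [0.7, 0.0, -0.1]
grip_width: 0.999
grip_force: 0.0
time_s: 17.5
eef_pos: [452.4, 327.2, 30.8]
ee_rot: [-0.0, 0.996, 0.093, 0.0]
force: [-0.3, -0.3, 5.6]
grip_width: 0.245
grip_force: 60.3
t 17.5 pos [452.4 327.2  30.8] yaw -79.33 axes z [ 6.e-04  3.e-04 -1.e+00]
turn needed frac [-0.    -0.001  0.006]
shift now-axes [ 0.006  0.003 -0.012]  after-turn axes [ 0.006  0.003 -0.012] q [ 24.  37.  93.   0.  50. 103.]
time_s: 18.1
eef_pos: [453.1, 327.5, 133.0]
ee_rot: [-0.001, 0.996, 0.093, 0.002]
force: [0.0, -0.1, -0.8]
grip_width: 0.249
grip_force: 59.5
time_s: 19.0
eef_pos: [452.1, 327.1, 250.0]
ee_rot: [0.0, 0.996, 0.093, -0.0]
force: [-0.1, 0.3, -1.5]
grip_width: 0.247
grip_force: 59.5
t 19.0 pos [452.1 327.1 250. ] yaw -79.33 axes z [-6.e-04 -3.e-04 -1.e+00]
turn needed frac [0.    0.001 0.873]
shift now-axes [-0.594  6.497 -0.019]  after-turn axes [ 3.652  5.406 -0.02 ] q [ 24.  22.  80.   0.  78. 103.]
```

```bash
python3 -m crank '[[-0.01,0.12,0,0,0,0,1],[-0.03,0.38,0,0,0,0,1],[-0.06,0.65,0,0,0,0,1],[-0.085,0.928,0,0,0,0,1]]' >/dev/null && python3 -m crank '[[-0.03,0.31,0,0,0,0,1],[-0.06,0.62,0,0,0,0,1],[-0.085,0.928,0,0,0,0,1]]' >/dev/null && python3 -m crank '[[-0.03,0.31,0,0,0,0,1],[-0.06,0.62,0,0,0,0,1],[-0.085,0.928,0,0,0,0,1]]' && python3 -m crank '[[-0.03,0.31,0,0,0,0,1],[-0.06,0.62,0,0,0,0,1],[-0.085,0.928,0,0,0,0,1]]' >/dev/null && python3 -m crank '[[-0.03,0.31,0,0,0,0,1],[-0.06,0.62,0,0,0,0,1],[-0.085,0.928,0,0,0,0,1]]' >/dev/null && python3 -m crank '[[-0.03,0.31,0,0,0,0,1],[-0.06,0.62,0,0,0,0,1],[-0.085,0.928,0,0,0,0,1]]' >/dev/null && python3 -m crank '[[-0.02,0.2,0,0,0,0.16,1],[-0.04,0.42,0,0,0,0.33,1],[-0.06,0.64,0,0,0,0.5,1],[-0.08,0.84,0,0,0,0.67,1],[-0.085,0.928,0,0,0,0.8,1],[-0.085,0.928,0,0,0,0.873,1],[-0.085,0.928,0,0,0,0.873,1],[-0.085,0.928,0,0,0,0.873,1]]'; python3 go.py 514 -322.4 34 -118.6
```

```text
time_s: 20.0
eef_pos: [478.1, 46.9, 250.1]
ee_rot: [0.0, 0.996, 0.093, -0.0]
force: [1.1, 0.6, -1.2]
grip_width: 0.245
grip_force: 59.5
time_s: 21.7
eef_pos: [513.5, -322.4, 250.2]
ee_rot: [-0.0, 0.969, -0.246, -0.0]
force: [-1.3, 0.6, -1.0]
grip_width: 0.248
grip_force: 59.5
t 21.7 pos [ 513.5 -322.4  250.2] yaw -118.54 axes z [-6.e-04  5.e-04 -1.e+00]
turn needed frac [-0.     0.001  0.001]
shift now-axes [ 6.000e-03 -2.000e-03  2.162e+00]  after-turn axes [ 0.005 -0.003  2.162] q [-43.  28.  71.  -0.  81.  75.]
```

```bash
python3 -m crank '[[0,0,0.3,0,0,0,1],[0,0,0.6,0,0,0,1],[0,0,0.9,0,0,0,1],[0,0,1,0,0,0,1],[0,0,1,0,0,0,1]]' >/dev/null && python3 -m crank '[[0,0,0.3,0,0,0,1],[0,0,0.6,0,0,0,1],[0,0,0.85,0,0,0,1],[0,0,0.9,0,0,0,1],[0,0,0.9,0,0,0,1],[0,0,0.9,0,0,0,1]]'; python3 go.py 514 -322.4 34 -118.6
python3 - <<'E'
from h import *
im,d=capture("side");np.savez("pics/side4.npz",im=im,d=d)
cv2.imwrite("pics/place2.png",cv2.resize(im[270:400,280:440,::-1],None,fx=4.5,fy=4.5,interpolation=0))
E
```

```text
time_s: 22.8
eef_pos: [514.8, -323.1, 62.7]
ee_rot: [0.001, 0.969, -0.247, 0.002]
force: [0.6, 0.5, -1.6]
grip_width: 0.25
grip_force: 59.4
t 22.8 pos [ 514.8 -323.1   62.7] yaw -118.61 axes z [ 0.0025 -0.0024 -1.    ]
turn needed frac [ 0.001 -0.004 -0.   ]
shift now-axes [-0.011 -0.002  0.287]  after-turn axes [-0.01  -0.002  0.287] q [-43.  39.  82.  -0.  58.  75.]
```

View pics/place2.png

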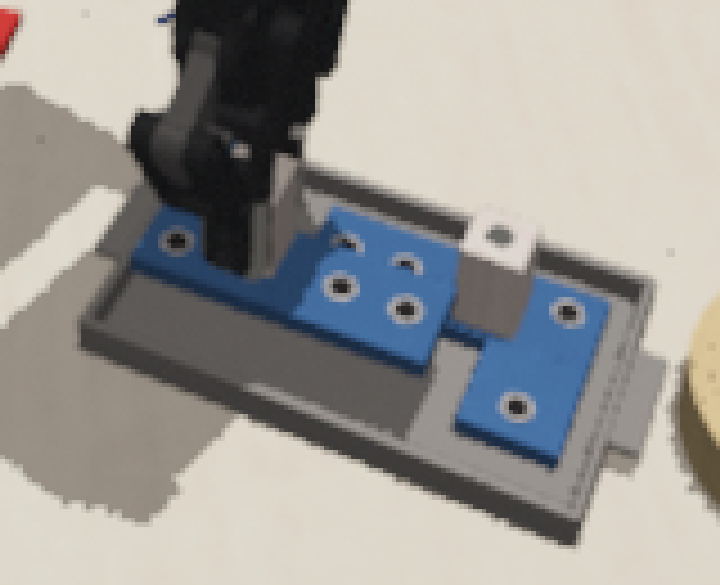

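The crop shows plate 2 still about 30 mm above the floor, its arm end at (430,365), aligned with the tray. Plate 1 lies flat at right, with its post at (500,260) and its foot at (515,410). The nest is open for plate 2, so I lower it while watching the force.

```bash
python3 -m crank '[[-0.005,0,0.08,0,0,0,1],[-0.005,0,0.15,0,0,0,1],[-0.005,0,0.2,0,0,0,1],[-0.005,0,0.2,0,0,0,1]]' && python3 -m crank '[[0,0,0.04,0,0,0,1],[0,0,0.07,0,0,0,1],[0,0,0.085,0,0,0,1],[0,0,0.085,0,0,0,1],[0,0,0.085,0,0,0,1]]'; python3 go.py 514 -322.4 34 -118.6
```

```text
time_s: 23.25
eef_pos: [513.1, -321.7, 39.5]
ee_rot: [-0.0, 0.969, -0.247, -0.001]
force: [-0.3, 0.1, -2.1]
grip_width: 0.25
grip_force: 59.4
time_s: 23.75
eef_pos: [513.6, -322.1, 33.8]
ee_rot: [0.0, 0.969, -0.247, 0.0]
force: [-6.4, 4.6, 15.0]
grip_width: 0.25
grip_force: 61.8
t 23.75 pos [ 513.6 -322.1   33.8] yaw -118.61 axes z [ 2.e-04 -5.e-04 -1.e+00]
turn needed frac [ 0.    -0.001 -0.   ]
shift now-axes [ 0.005  0.001 -0.002]  after-turn axes [ 0.005  0.001 -0.002] q [-43.  42.  83.  -0.  55.  75.]
```

Same contact signature and height as plate 1: it is on the floor. Release, rise and look.

```bash
python3 -m crank '[[0,0,0,0,0,0,0.6],[0,0,0,0,0,0,0.5],[0,0,0,0,0,0,0.5],[0,0,-0.1,0,0,0,0.5],[0,0,-0.4,0,0,0,0.5],[0,0,-0.8,0,0,0,0.5],[0,0,-1,0,0,0,0.5]]' && python3 -m crank '[[0,0,-0.4,0,0,0,0.4],[0,0,-0.9,0,0,0,0.4],[0,0,-1,0,0,0,0.4],[0,0,-1,0,0,0,0.4]]'
python3 - <<'E'
from h import *
im,d=capture("side")
cv2.imwrite("pics/end.png",cv2.resize(im[140:400,220:460,::-1],None,fx=2.3,fy=2.3))
m=hue(im,100,125);m[:270]=0;m[:,:280]=0;m[:,440:]=0
k,lab,st,ce=cv2.connectedComponentsWithStats(m.astype(np.uint8));a=np.radians(-28.6);R=np.array([[np.cos(a),-np.sin(a)],[np.sin(a),np.cos(a)]])
for i in range(1,k):
    if st[i,4]<200: continue
    P,_=pts("side",d,lab==i);v,u=np.nonzero(lab==i);W=plane("side",np.c_[u,v],11)[:,:2].astype(np.float32);r=cv2.minAreaRect(W)
    A=np.c_[P[:,:2]-P[:,:2].mean(0),np.ones(len(P))]
    print(st[i],[np.round(e,1) for e in r],"tray",((np.array(r[0])-[554.8,-328.9])@R).round(1),"fit",np.linalg.lstsq(A,P[:,2],rcond=None)[0].round(3))
# post tops in the tray frame; orange plate
b=np.zeros(d.shape,bool);b[270:400,280:440]=1;P,_=pts("side",d,b);T=P[(P[:,2]>41)&(P[:,2]<50)];Q=(T[:,:2]-[554.8,-328.9])@R
for s in(-1,1): q=Q[:,0]*s>0;print("post",Q[q].mean(0).round(1),T[q,2].mean().round(1),q.sum())
o=hue(im,10,22);o[:180]=0;o[215:]=0;o[:,:245]=0;o[:,305:]=0;v,u=np.nonzero(o);print("orange",plane("side",[u.mean(),v.mean()],8).round(1))
E
```

```text
time_s: 24.45
eef_pos: [514.3, -322.7, 136.0]
ee_rot: [0.001, 0.969, -0.247, 0.002]
force: [0.8, -0.2, 0.3]
grip_width: 0.497
grip_force: 0.0
time_s: 24.85
eef_pos: [513.9, -322.4, 234.4]
ee_rot: [0.001, 0.969, -0.247, 0.002]
force: [-0.1, 0.1, -0.8]
grip_width: 0.597
grip_force: 0.0
[ 309  311   69   55 1103] [array([ 532. , -323.2]), array([ 69.8, 101. ]), np.float64(61.5)] tray [-22.8  -5.9] fit [0.012 0.013 9.956]
[ 347  316   68   58 1231] [array([ 575. , -337.5]), array([ 70.1, 100.4]), np.float64(61.1)] tray [21.9  2.2] fit [0.013 0.01  9.905]
post [-36.9 -17.5] 44.1 184
post [37.5 16.7] 44.0 186
orange [[402.8 128.5   8. ]]
```

View pics/end.png

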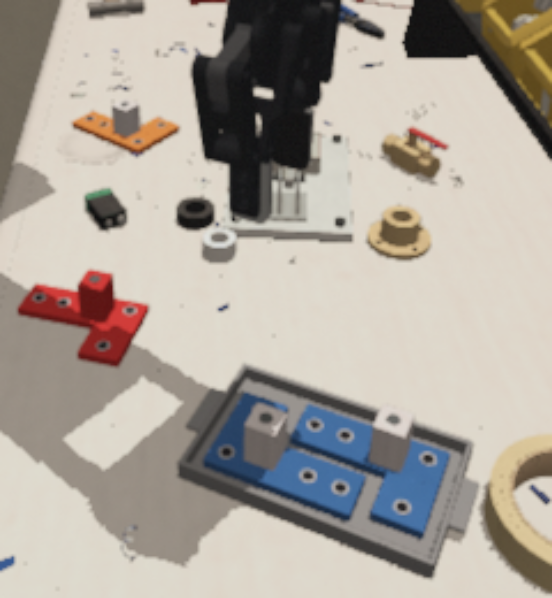

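The picture shows both blue plates nested flat in the tray with posts at (267,430) and (392,435), the gripper clear above. The posts measure (-37,-17.5) and (37.5,16.7) in the tray frame, and the orange plate has not moved.

```bash
python3 -c "
from rig import ticket
print(ticket.finish_job())"
```

```text
the job is handed in; nothing more can be done
None
```

Both blue plates are nested flat in the grey tray, released with posts up and within about 1 mm of their slots by camera; the orange plate is unmoved, and I handed the job in at about 25 s (no verdict returned).

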